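Set both pressure dials of a bench etching press

ROBOT

A 6-joint arm with a two-finger parallel gripper is mounted at the origin on the work surface. World frame = base frame: x ahead of the robot, y to its left, z up, the work surface at z = 0. Lengths are in mm, angles in degrees, forces in N, time in s.
With the tool pointing down it reaches from about 300 to 850 mm from the base axis. Payload 4.2 kg.
Tool frame: the origin (TCP) lies midway between the tips of the shut fingers; the grasp point (between the pads) lies env.hold_point_z behind it (env.hold_point_z is the distance from the TCP to the grasp point, in mm); z points along the fingers, y is the line along which they close (so a half turn about z gives the same grasp; the last joint's range is limited). The gripper opens to 91 mm and grips with 3 to 60 N. Pads are 32 mm wide; open, the fingers measure 118 mm over their backs; the gripper's body (76 mm by 178 mm) begins 60 mm behind the grasp point.
Start: joints at [62.395, 18.312, 89.639, -0, 72.044, -1.146], TCP at [256.202, 514.785, 213.976] pointing down, gripper open.
Joint ranges: [-177.97, 177.97], [-48.28, 115.42], [12.27, 149.76], [-77.06, 257.06], [2.81, 150.46], [-146.56, 146.56]. Speed limits (degrees/s): [147.25, 147.25, 180, 180, 180, 180].

INTERFACE

Orientations are given as [roll, pitch, yaw] about the fixed x, y, z axes, in that order (R = Rz(yaw) Ry(pitch) Rx(roll)).
In Python, from workcell import env, viewer, spotter gives the robot as it stands.
- The arm moves only by the tool apply_moves, never from a script. Its arguments are lists of equal length, an entry for each row: "delta_pos": the shift along the world's x, y, z normalised to -1 to 1, where 1 is 120 mm, a list of three; "rot": the turn, a rotation vector about the world's x, y, z normalised to -1 to 1, where 1 is 1.5 rad, a list of three; "hand": the opening, from 0 (shut) to 1 (fully open). A call has 1 to 10 rows; each row is the pose to reach, as a shift and turn from the pose commanded when the call began; what a row does not reach only later rows make up. A row lasts 1/12 s, in which the tool goes at most 41.7 mm and 7.16 degrees, less where a joint would pass 70% of its speed; a pose out of reach is approached as far as the arm can. A call with a number of a shift or a turn outside -1 to 1 is refused whole. A call with a gripper value outside its range is refused whole. The fingers move at their own pace and stop on an object; "newtons" is the grip in N (left out, the last holds). Time passes only in rows, so rows that repeat a pose let the fingers close. It gives the time, the measured TCP pose, the force, the opening and the grip force at its end, in the units of the state.
- env.state(): the state, without advancing time (a new reading comes with each control period).
- viewer.grab_frame(name): name is "scene" or "top"; returns a dict with "pixels" (384x512x3 uint8, red, green, blue), "camera_matrix" (3x3 intrinsics, pixels), "R" (3x3) and "t" (3): a world point X has camera coordinates R X + t. Camera axes: x right, y down, z forward; pixel columns grow to the right and rows downward; lengths in mm; the calibration is good to about 2 mm. A picture is of the moment at which its call begins. There is no depth.
- env.job_done(): hands the job in; it is judged then, once.
Trained networks look in a picture, given as the dict that the camera call returned (one of the last four; its "shot" number tells which), for a name from the list of things; names that differ only in an ending like _2 or _b are one class to them, and where a whole thing is asked for, a point or a joint stands for the part that bears it (a point fixed in the world has none). Each returns a list of dicts, best first, with "score" (0 to 1); they miss things now and then, are a little off and sometimes report something else, mostly with a low value. They report only what shows in the picture. A call takes as long as a camera call.
- spotter.trace(picture, query): "mask" (384x512 bool, what is visible of it) and "box" ([centre column, centre row, width, height] in pixels, round what is visible of it).
- spotter.landmark_of(picture, query): "position" ([column, row] in pixels: a listed point, or the origin of a listed thing).
The state is a dict: "time_s": time; "qpos": joint angles; "qvel": joint speeds; "effort": joint torques, N m; "ee_pos": TCP position; "ee_rot": TCP orientation; "force": force on the tool from outside, world axes, zero at the start; "torque": the same for the moment, N m; "gripper_width": finger opening in mm; "gripper_force": force on a finger pad.
Only numpy, scipy, OpenCV 4.12 (cv2) and the standard library are available. Lean on these libraries where they do the work, as an engineer would, in place of code of your own. Each camera call takes 0.05 s, during which the arm holds its last target. There are 200 camera calls.

TASK

Set the pressure of the small etching press for the next print: on each of its two pressure screws, push the steel bar round clockwise with the fingers until the white index line of the black dial stands on the red line of the white scale, without screwing down well past the red line. Push gently and do not grip the bars, and leave the bottle, ink can, brush jar and ink knife where they are.

Things in the scene. Friction and masses are not known exactly. Their poses are not given: they have to be found in the camera images.
- press: Green bench etching press, fixed. Origin under the centre of its base plate (200 x 320 mm), on the bench; x along the bed (420 x 200 mm, top 82 mm up), away from the robot, y along the rollers to the left. A side frame, 200 mm high, at y = +130 mm (left) and -130 mm (right), each with a vertical pressure screw. Star wheel on the right out to y = -249 mm, 208 mm high. Highest part 264 mm.
- left_dial (a joint): Angle (rad) of the left dial on the vertical axis at y = +130 mm of the press: black disc 84 mm across, top 223 mm above the bench, white index line from near its centre to its rim, and the bar that turns it (see left_hub). Grows clockwise seen from above (screwing down); 0: index along the press's +x; range -1.7 to 1.3. Stiff (0.20 N m: 4 N pushed 50 mm from the axis), stays where left.
- left_scale (a joint): Angle (rad) of the left white scale ring, 132 mm across, under the dial on the same axis, top 211 mm above the bench: black lines every 10 degrees and one wider red line with a red tab at the rim, the target. Grows clockwise seen from above; 0: red line along the press's +x. The index is on the red line when left_dial equals left_scale. Clamped: it does not turn.
- left_index (a point): Outer end of the white index line, on the top rim of the left dial, 42 mm from the axis, 223 mm above the bench.
- left_mark (a point): Point in line with the red line of the left scale, 42 mm from the axis and 223 mm above the bench: coincides with left_index when the index is exactly on the red line. x points radially outwards along the red line, y horizontally, anticlockwise seen from above, z up.
- left_hub (a point): Point on the left dial's axis at the height of its bar's centre line, 250 mm above the bench. The straight steel bar, 12 mm thick, 150 mm between the centres of its 18 mm black ball ends, crosses a steel post (22 mm thick, top 14 mm above this point) and turns with the dial; seen from above it makes 60 degrees with the index line. 21 mm free height between bar and disc.
- left_bar_end (a point): Centre of one ball end of the left bar, 75 mm from the axis, 250 mm above the bench: the end 60 degrees anticlockwise (seen from above) of the index line. The other end is opposite.
- right_dial (a joint): Angle (rad) of the right dial on the vertical axis at y = -130 mm of the press: black disc 84 mm across, top 223 mm above the bench, white index line from near its centre to its rim, and the bar that turns it (see right_hub). Grows clockwise seen from above (screwing down); 0: index along the press's +x; range -1.7 to 1.3. Stiff (0.20 N m: 4 N pushed 50 mm from the axis), stays where left.
- right_scale (a joint): Angle (rad) of the right white scale ring, 132 mm across, under the dial on the same axis, top 211 mm above the bench: black lines every 10 degrees and one wider red line with a red tab at the rim, the target. Grows clockwise seen from above; 0: red line along the press's +x. The index is on the red line when right_dial equals right_scale. Clamped: it does not turn.
- right_index (a point): Outer end of the white index line, on the top rim of the right dial, 42 mm from the axis, 223 mm above the bench.
- right_mark (a point): Point in line with the red line of the right scale, 42 mm from the axis and 223 mm above the bench: coincides with right_index when the index is exactly on the red line. x points radially outwards along the red line, y horizontally, anticlockwise seen from above, z up.
- right_hub (a point): Point on the right dial's axis at the height of its bar's centre line, 250 mm above the bench. The straight steel bar, 12 mm thick, 150 mm between the centres of its 18 mm black ball ends, crosses a steel post (22 mm thick, top 14 mm above this point) and turns with the dial; seen from above it makes 60 degrees with the index line. 21 mm free height between bar and disc.
- right_bar_end (a point): Centre of one ball end of the right bar, 75 mm from the axis, 250 mm above the bench: the end 60 degrees anticlockwise (seen from above) of the index line. The other end is opposite.
- solvent_bottle: White plastic bottle with blue cap, loose, 68 mm across, 190 mm high, left of the press; origin under its centre, z up. To be left alone.
- ink_can: Closed ink can with paper label, loose, 84 mm across, 75 mm high, on the bench right of the press; origin under its centre, z up. To be left alone.
- brush_jar: Amber glass jar, 76 mm across, 90 mm high, with three brushes standing out to 220 mm, loose, left of the press; origin under its centre, z up. To be left alone.
- ink_knife: Spatula-like ink knife, 170 mm long, loose, lying across the far end of the press bed, 82 mm above the bench; origin under its middle, x along it. To be left alone.

How it is judged:
By the outcome, as a careful person would: the job done as asked, in the order asked, and still so for the second after the job is handed in, with the robot touching nothing.
It also fails if it takes over 48 s, if anything falls off the work surface, if the arm or the gripper's body presses on something with over 40 N, if the wrist force passes 120 N, or if a joint passes its speed limit or range.

## Working session

There is one attempt and no reset: what is moved stays moved. The work goes in short steps, Python scripts to look and compute and a tool call to move; the robot and the scene stay as the last step left them, time stands still between calls to the robot, and variables do not carry over. Pictures are saved under pics/ and viewed, at most 10 in all, crops included, and the job is handed in when it is done.

Besides the shell and the picture viewer there is one more tool, called after ">>>" by a JSON object that holds its "fn" and its "kwargs". apply_moves: Moves the arm, as the interface text tells. Its arguments: {"type":"object","properties":{"delta_pos":{"type":"array"},"rot":{"type":"array"},"hand":{"type":"array"},"newtons":{"type":"number"}},"required":["delta_pos","rot","hand"]}

```bash
mkdir -p pics; cat > h.py <<'E'
import numpy as np, cv2
from workcell import env, viewer, spotter
def ray(p,uv,z):
    K,R,t=map(np.array,(p["camera_matrix"],p["R"],p["t"]))
    d=R.T@np.linalg.solve(K,[uv[0],uv[1],1.]); c=-R.T@t
    return c+d*(z-c[2])/d[2]
def proj(p,X):
    K,R,t=map(np.array,(p["camera_matrix"],p["R"],p["t"]))
    q=K@(R@np.array(X,float)+t); return q[:2]/q[2]
def save(p,n): cv2.imwrite(n,cv2.cvtColor(np.array(p["pixels"]),cv2.COLOR_RGB2BGR))
Z=dict(index=223,mark=223,hub=250,bar_end=250)
E
python3 - <<'E'
from h import *
np.set_printoptions(precision=1,suppress=True)
a=viewer.grab_frame("top");b=viewer.grab_frame("scene")
save(a,"pics/t0.png");save(b,"pics/s0.png")
for nm,p in(("top",a),("scene",b)):
  print(nm,-np.array(p["R"]).T@p["t"])
  for s in("left","right"):
    for k,z in Z.items():
      for r in spotter.landmark_of(p,f"{s}_{k}")[:2]: print(s,k,round(r["score"],2),np.array(r["position"]),ray(p,r["position"],z))
  for k,z in(("press",0),("solvent_bottle",0),("ink_can",0),("brush_jar",0),("ink_knife",82)):
      for r in spotter.landmark_of(p,k)[:1]: print(k,round(r["score"],2),np.array(r["position"]),ray(p,r["position"],z))
print(env.state(),env.hold_point_z)
E
```

```text
top [ 363.5  -19.1 1598.5]
left index 0.6 [203.3 182.3] [601.1 182.7 223. ]
left mark 0.63 [213.4 179.2] [613.1 148.  223. ]
left hub 0.86 [209.5 190.9] [567.4 156.2 250. ]
left bar_end 0.74 [190.1 199.5] [536.1 220.6 250. ]
left bar_end 0.17 [278.  197.3] [551.8 -77.  250. ]
right index 0.87 [277.2 195.6] [561.5 -75.3 223. ]
right mark 0.92 [282.2 193.5] [569.3 -92.5 223. ]
right mark 0.5 [255.3 161.6] [679.7   4.  223. ]
right hub 0.78 [285.5 204.9] [ 526.6 -102.9  250. ]
right bar_end 0.84 [262.7 205.5] [522.4 -25.9 250. ]
press 0.66 [248.8 205.5] [550.4  28.6   0. ]
solvent_bottle 0.62 [161.7 222.8] [471.5 373.2   0. ]
ink_can 0.91 [358.2 233. ] [ 452.4 -409.2    0. ]
brush_jar 0.67 [150.9 183.7] [628.1 426.7   0. ]
ink_knife 0.71 [258.2 164.1] [702.6  -5.1  82. ]
scene [1234.7 -128.3 1179.2]
left index 0.58 [314.4 187.2] [599.3 190.4 223. ]
left index 0.47 [216.7 172.2] [ 499.3 -103.4  223. ]
left mark 0.61 [297.1 195.3] [621.5 130.5 223. ]
left hub 0.81 [303.1 174.9] [567.2 158.3 250. ]
left hub 0.74 [258.7 242.5] [776.4 -15.5 250. ]
left bar_end 0.61 [320.  166.5] [542.4 218.4
[... 310 characters left out ...]
. ]
right bar_end 0.25 [299.  190.3] [621.9 132.8 250. ]
press 0.93 [256.9 217.3] [552.1  25.1   0. ]
solvent_bottle 0.77 [343.8 187.4] [467.8 376.5   0. ]
ink_can 0.9 [132.2 210.6] [ 460.2 -420.3    0. ]
brush_jar 0.63 [370.1 223.5] [635.  424.7   0. ]
ink_knife 0.96 [258.1 244.2] [699.3   1.9  82. ]
{'time_s': 1.4, 'qpos': array([62.4, 18.3, 89.6, -0. , 72. , -1.1]), 'qvel': array([-0. , -0.1,  0. , -0. , -0.1, -0.1]), 'effort': array([  0. , -41.2, -23.2,   0.1,   0. ,  -0. ]), 'ee_pos': array([256.2, 514.8, 214. ]), 'ee_rot': array([180. ,   0. , 153.5]), 'force': array([-0.2, -0. , -0.1]), 'torque': array([-0. , -0. , -0.1]), 'gripper_force': 0.0, 'gripper_width': 91.6242481201921} 18.8
```

View pics/t0.png

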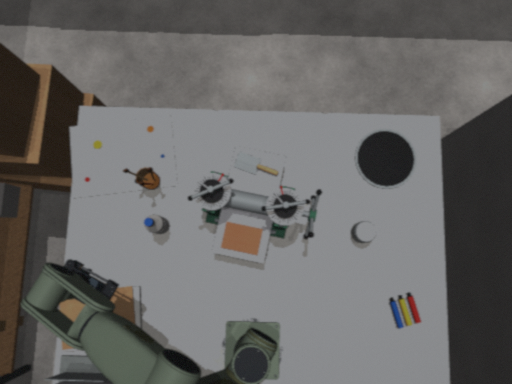

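View pics/s0.png

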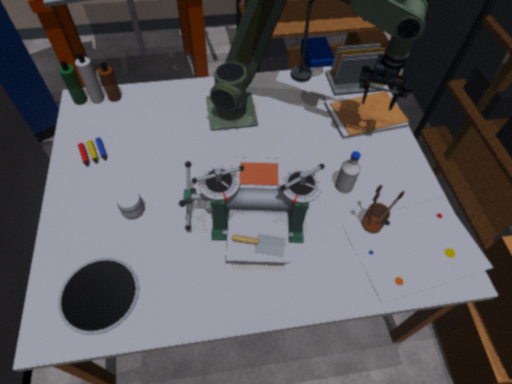

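```bash
cat >> h.py <<'E'
HUB=dict(left=np.array([567.3,157.3]),right=np.array([527.5,-102.9]))
def rect(p,s,z,half=90,n=390):
    # bird's-eye patch at height z: up = +x world, left = +y world
    c=HUB[s]; W=[(c[0]+half,c[1]+half),(c[0]+half,c[1]-half),(c[0]-half,c[1]-half),(c[0]-half,c[1]+half)]
    src=np.float32([proj(p,(x,y,z)) for x,y in W]); dst=np.float32([(0,0),(n,0),(n,n),(0,n)])
    return cv2.warpPerspective(np.array(p["pixels"]),cv2.getPerspectiveTransform(src,dst),(n,n),flags=cv2.INTER_CUBIC)
def sheet(a,b,name):
    im=np.vstack([np.hstack([rect(p,s,217,n=300) for s in("left","right")]) for p in(a,b)])
    cv2.imwrite(name,im[:,:,::-1])
E
python3 - <<'E'
from h import *
a=viewer.grab_frame("top");b=viewer.grab_frame("scene")
sheet(a,b,"pics/d0.png")
E
```

```text
(no output)
```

View pics/d0.png

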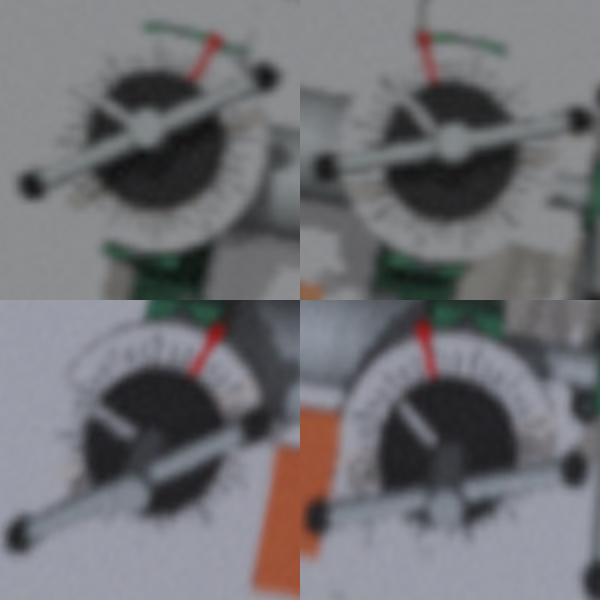

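```bash
cat >> h.py <<'E'
def ang(p,s,c=None):
    """world angles (deg, ccw from +x) of red line, index and bar about the hub"""
    n,half=900,90; k=n/2/half; o={}
    def pts(m): 
        y,x=np.nonzero(m); return (n/2-y)/k,(n/2-x)/k   # dx,dy world
    im=rect(p,s,211,n=n).astype(float); hs=cv2.cvtColor(im.astype(np.uint8),cv2.COLOR_RGB2HSV)
    X,Y=pts((im[...,0]-np.maximum(im[...,1],im[...,2])>60)); r=np.hypot(X,Y); m=(r>40)&(r<75)
    o["red"]=np.degrees(np.arctan2(Y[m].mean(),X[m].mean()))if m.any() else None
    if m.any():
        l=cv2.fitLine(np.float32(np.c_[X[m],Y[m]]),cv2.DIST_L2,0,.01,.01).ravel(); l[:2]*=np.sign(l[0]*X[m].mean()+l[1]*Y[m].mean())
        o["redline"]=np.degrees(np.arctan2(l[1],l[0]))
    e=[]
    q=spotter.landmark_of(p,s+"_bar_end")
    g=cv2.cvtColor(rect(p,s,223,n=n),cv2.COLOR_RGB2GRAY).astype(float)
    a=np.arange(-180,180,.5); rr=np.arange(22,37,.5)
    xs=rr[:,None]*np.cos(np.radians(a)); ys=rr[:,None]*np.sin(np.radians(a))
    pr=cv2.remap(g.astype(np.float32),np.float32(n/2-ys*k),np.float32(n/2-xs*k),1).mean(0)
    o["prof"]=(a,pr)
    g=cv2.cvtColor(rect(p,s,250,n=n),cv2.COLOR_RGB2GRAY).astype(np.float32)
    rb=np.arange(-60,60,.5); aa=np.arange(-90,90,.5)
    xs=rb[:,None]*np.cos(np.radians(aa)); ys=rb[:,None]*np.sin(np.radians(aa))
    # bar: balls dark at r=75 both ends
    rb=np.r_[np.arange(-79,-71,1.),np.arange(71,79,1.)]
    xs=rb[:,None]*np.cos(np.radians(aa)); ys=rb[:,None]*np.sin(np.radians(aa))
    pb=cv2.remap(g,np.float32(n/2-ys*k),np.float32(n/2-xs*k),1).mean(0)
    w=np.clip(np.percentile(pb,15)-pb,0,None); i=pb.argmin(); d=(aa-aa[i]+90)%180-90; mk=abs(d)<10
    o["bar"]=(aa[i]+(w*d)[mk].sum()/w[mk].sum())
    return o
def peak(o,lo,hi):
    a,p=o["prof"]; m=(a>lo)&(a<hi); i=np.where(m)[0][p[m].argmax()]; mk=abs(a-a[i])<9; w=np.clip(p-p[mk].min()-.4*np.ptp(p[mk]),0,None)*mk
    return (w*a).sum()/w.sum()
E
python3 - <<'E'
from h import *
a=viewer.grab_frame("top");b=viewer.grab_frame("scene")
for p in(a,b):
  for s,lo,hi in(("left",35,75),("right",20,62)):
    o=ang(p,s); print(s,"red %.1f line %.1f bar %.1f idx %.1f"%(o["red"],o["redline"],o["bar"],peak(o,lo,hi)))
E
```

```text
left red -29.7 line -115.4 bar -65.8 idx 41.1
right red 12.9 line 14.1 bar -79.2 idx 41.9
left red -29.6 line -30.0 bar -64.7 idx 43.4
right red 53.3 line 137.3 bar -80.4 idx 44.0
```

>>> {"fn": "apply_moves", "kwargs": {"delta_pos": [[0,0,0.75],[0,0,0.75],[0.7,-0.9,0.75],[0.7,-0.9,0.75],[0.7,-0.9,0.75],[0.7,-0.9,0.75]], "rot": [[0,0,-0.448],[0,0,-0.448],[0,0,-0.448],[0,0,-0.448],[0,0,-0.448],[0,0,-0.448]], "hand": [0,0,0,0,0,0], "newtons": 30}}

```text
time_s: 2.3
ee_pos: [342.7, 403.1, 304.9]
ee_rot: [179.9, 0.1, 114.6]
force: [0.1, -0.1, -0.5]
gripper_width: 54.3
gripper_force: 0.0
```

>>> {"fn": "apply_moves", "kwargs": {"delta_pos": [[0.7,-0.95,0],[0.7,-0.95,0],[0.7,-0.95,0],[0.7,-0.95,0]], "rot": [[0,0,0],[0,0,0],[0,0,0],[0,0,0]], "hand": [0,0,0,0]}}

```text
time_s: 2.63
ee_pos: [426.3, 289.3, 304.0]
ee_rot: [180.0, 0.1, 114.9]
force: [-0.5, 0.0, -0.0]
gripper_width: 27.3
gripper_force: 0.0
```

>>> {"fn": "apply_moves", "kwargs": {"delta_pos": [[0.71,-0.88,0],[0.71,-0.88,0],[0.71,-0.88,0],[0.71,-0.88,0],[0.71,-0.88,0],[0.71,-0.88,-0.3],[0.71,-0.88,-0.58],[0.71,-0.88,-0.58]], "rot": [[0,0,0],[0,0,0],[0,0,0],[0,0,0],[0,0,0],[0,0,0],[0,0,0],[0,0,0]], "hand": [0,0,0,0,0,0,0,0]}}

```text
time_s: 3.3
ee_pos: [504.6, 187.0, 228.2]
ee_rot: [-179.2, -0.1, 115.1]
force: [-0.7, -0.7, -0.7]
gripper_width: 0.3
gripper_force: 0.0
```

```bash
python3 - <<'E'
from h import *
a=viewer.grab_frame("top");b=viewer.grab_frame("scene")
im=np.hstack([rect(a,"left",250,n=390),rect(b,"left",250,n=390)]);cv2.imwrite("pics/d1.png",im[:,:,::-1])
E
```

```text
(no output)
```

View pics/d1.png

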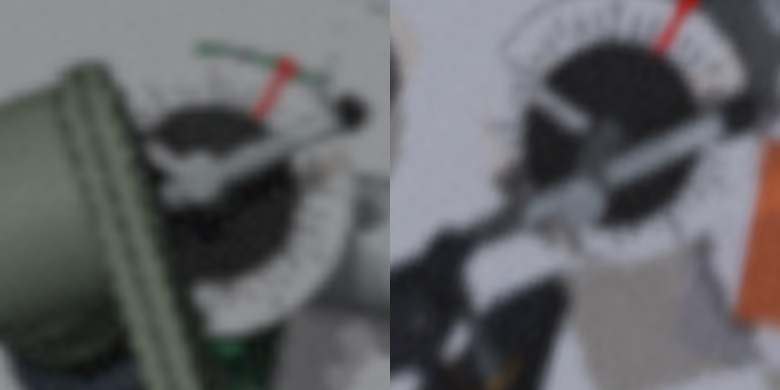

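```bash
cat >> h.py <<'E'
def pose(s,th,d,r=48):
    t=np.radians(th); u=np.array([np.cos(t),np.sin(t)]); n=np.array([np.sin(t),-np.cos(t)])
    return HUB[s]+r*u-d*n
def arc(s,p0,th0,ths,d,r=48):
    print([[*np.round((pose(s,t,d,r)-p0)/120,3),0] for t in ths]); print([[0,0,round(np.radians(t-th0)/1.5,3)] for t in ths])
E
python3 - <<'E'
from h import *
print(env.state()["ee_pos"],env.state()["ee_rot"],env.state()["force"])
p0=pose("left",115,40);print(p0); arc("left",p0,115,[115],20)
p0=pose("left",115,20)
arc("left",p0,115,115-4*np.arange(1,11),20)
p0=pose("left",75,20)
arc("left",p0,75,75-4*np.arange(1,11),20)
E
```

```text
[508.39251679 188.24826481 234.28063616] [-1.79890467e+02 -4.76318220e-02  1.15120137e+02] [0.47873221 0.16641672 0.46463948]
[510.76201195 183.89804331]
[[np.float64(0.151), np.float64(0.07), 0]]
[[0, 0, np.float64(0.0)]]
[[np.float64(0.021), np.float64(0.022), 0], [np.float64(0.044), np.float64(0.042), 0], [np.float64(0.068), np.float64(0.06), 0], [np.float64(0.093), np.float64(0.077), 0], [np.float64(0.119), np.float64(0.092), 0], [np.float64(0.146), np.float64(0.105), 0], [np.float64(0.175), np.float64(0.116), 0], [np.float64(0.203), np.float64(0.125), 0], [np.float64(0.233), np.float64(0.132), 0], [np.float64(0.263), np.float64(0.137), 0]]
[[0, 0, np.float64(-0.047)], [0, 0, np.float64(-0.093)], [0, 0, np.float64(-0.14)], [0, 0, np.float64(-0.186)], [0, 0, np.float64(-0.233)], [0, 0, np.float64(-0.279)], [0, 0, np.float64(-0.326)], [0, 0, np.float64(-0.372)], [0, 0, np.float64(-0.419)], [0, 0, np.float64(-0.465)]]
[[np.float64(0.03), np.float64(0.003), 0], [np.float64(0.06), np.float64(0.004), 0], [np.float64(0.091), np.float64(0.003), 0], [np.float64(0.121), np.float64(-0.001), 0], [np.float64(0.15), np.float64(-0.006), 0], [np.float64(0.18), np.float64(-0.014), 0], [np.float64(0.208), np.float64(-0.023), 0], [np.float64(0.236), np.float64(-0.035), 0], [np.float64(0.263), np.float64(-0.048), 0], [np.float64(0.29), np.float64(-0.064), 0]]
[[0, 0, np.float64(-0.047)], [0, 0, np.float64(-0.093)], [0, 0, np.float64(-0.14)], [0, 0, np.float64(-0.186)], [0, 0, np.float64(-0.233)], [0, 0, np.float64(-0.279)], [0, 0, np.float64(-0.326)], [0, 0, np.float64(-0.372)], [0, 0, np.float64(-0.419)], [0, 0, np.float64(-0.465)]]
```

>>> {"fn": "apply_moves", "kwargs": {"delta_pos": [[0.05,0.01,0],[0.1,0.02,0],[0.14,0.028,0],[0.171,0.034,0],[0.171,0.034,0],[0.171,0.034,0]], "rot": [[0,0,0],[0,0,0],[0,0,0],[0,0,0],[0,0,0],[0,0,0]], "hand": [0,0,0,0,0,0]}}

```text
time_s: 3.9
ee_pos: [530.3, 191.3, 234.6]
ee_rot: [180.0, -0.0, 115.0]
force: [-0.5, -0.6, 0.1]
gripper_width: 0.1
gripper_force: 0.0
```

>>> {"fn": "apply_moves", "kwargs": {"delta_pos": [[0.021,0.022,0],[0.044,0.042,0],[0.068,0.06,0],[0.093,0.077,0],[0.119,0.092,0],[0.146,0.105,0],[0.175,0.116,0],[0.203,0.125,0],[0.233,0.132,0],[0.263,0.137,0]], "rot": [[0,0,-0.047],[0,0,-0.093],[0,0,-0.14],[0,0,-0.186],[0,0,-0.233],[0,0,-0.279],[0,0,-0.326],[0,0,-0.372],[0,0,-0.419],[0,0,-0.465]], "hand": [0,0,0,0,0,0,0,0,0,0]}}

```text
time_s: 4.73
ee_pos: [559.8, 208.6, 234.2]
ee_rot: [-179.8, -0.0, 74.9]
force: [-2.8, 1.9, 0.3]
gripper_width: 0.4
gripper_force: 1.9
```

```bash
python3 - <<'E'
from h import *
a=viewer.grab_frame("top");b=viewer.grab_frame("scene")
s=env.state();print(s["ee_pos"],s["ee_rot"],s["force"],pose("left",75,20))
im=np.hstack([rect(a,"left",250,n=390),rect(b,"left",250,n=390)]);cv2.imwrite("pics/d2.png",im[:,:,::-1])
E
```

```text
[560.72347501 208.37623787 234.15146292] [-1.79873451e+02 -2.69226545e-02  7.50930784e+01] [-2.66526858  2.33893194  0.46467423] [560.40479764 208.84082056]
```

View pics/d2.png

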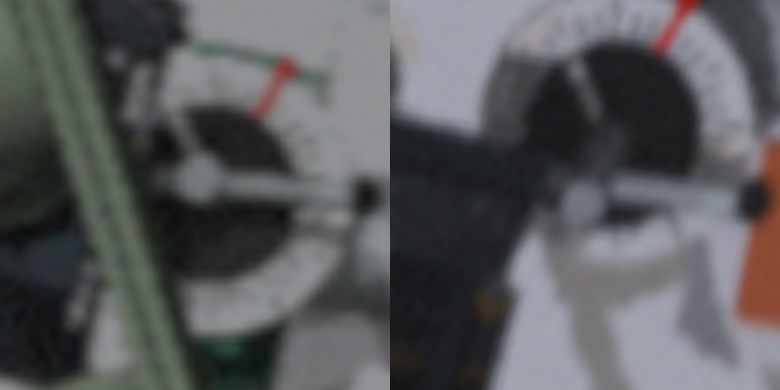

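>>> {"fn": "apply_moves", "kwargs": {"delta_pos": [[0.03,0.003,0],[0.06,0.004,0],[0.091,0.003,0],[0.121,-0.001,0],[0.15,-0.006,0],[0.18,-0.014,0],[0.208,-0.023,0],[0.236,-0.035,0],[0.263,-0.048,0],[0.29,-0.064,0]], "rot": [[0,0,-0.047],[0,0,-0.093],[0,0,-0.14],[0,0,-0.186],[0,0,-0.233],[0,0,-0.279],[0,0,-0.326],[0,0,-0.372],[0,0,-0.419],[0,0,-0.465]], "hand": [0,0,0,0,0,0,0,0,0,0]}}

```text
time_s: 5.67
ee_pos: [596.2, 201.7, 234.5]
ee_rot: [-179.9, -0.1, 35.1]
force: [-0.9, 4.8, -0.9]
gripper_width: 0.2
gripper_force: 2.0
```

```bash
python3 - <<'E'
from h import *
a=viewer.grab_frame("top");b=viewer.grab_frame("scene")
s=env.state();print(s["ee_pos"],s["ee_rot"],s["force"],pose("left",35,20))
im=np.hstack([rect(a,"left",250,n=390),rect(b,"left",250,n=390)]);cv2.imwrite("pics/d3.png",im[:,:,::-1])
p0=pose("left",35,20);arc("left",p0,35,35-2*np.arange(1,7),20)
for p in(a,b): o=ang(p,"left"); print(o["red"],o["bar"],peak(o,-35,35))
E
```

```text
[596.61055449 200.77194099 234.48759743] [-1.79953595e+02 -9.33581020e-02  3.52084619e+01] [-0.9972914   3.30747285 -0.32423157] [595.1477694  201.21470983]
[[np.float64(0.013), np.float64(-0.008), 0], [np.float64(0.025), np.float64(-0.017), 0], [np.float64(0.037), np.float64(-0.026), 0], [np.float64(0.049), np.float64(-0.036), 0], [np.float64(0.06), np.float64(-0.046), 0], [np.float64(0.071), np.float64(-0.056), 0]]
[[0, 0, np.float64(-0.023)], [0, 0, np.float64(-0.047)], [0, 0, np.float64(-0.07)], [0, 0, np.float64(-0.093)], [0, 0, np.float64(-0.116)], [0, 0, np.float64(-0.14)]]
-29.185860618597747 50.20483231377032 -19.014979412643534
-29.642279657900417 43.9736091803403 -19.602082712224615
```

View pics/d3.png

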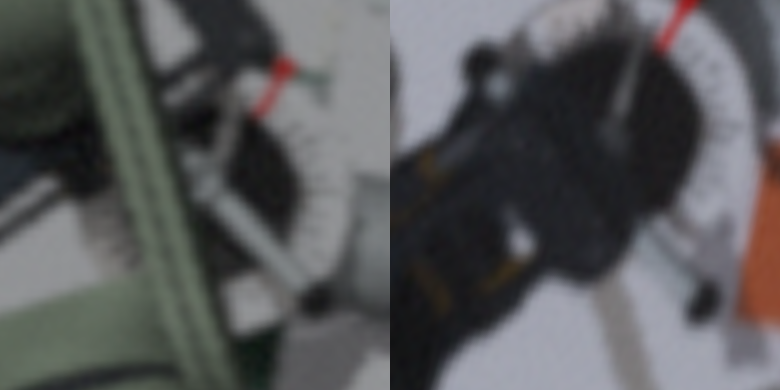

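>>> {"fn": "apply_moves", "kwargs": {"delta_pos": [[0.013,-0.008,0],[0.025,-0.017,0],[0.037,-0.026,0],[0.049,-0.036,0],[0.049,-0.036,0],[0.049,-0.036,0]], "rot": [[0,0,-0.023],[0,0,-0.047],[0,0,-0.07],[0,0,-0.093],[0,0,-0.093],[0,0,-0.093]], "hand": [0,0,0,0,0,0]}}

```text
time_s: 6.37
ee_pos: [602.2, 196.1, 234.6]
ee_rot: [-180.0, -0.0, 27.2]
force: [0.3, 3.2, 0.8]
gripper_width: 0.5
gripper_force: 1.6
```

```bash
cat >> h.py <<'E'
def line(p,s,z,r0,r1,cen,span,kind):
    """fit line through radial ridge: kind 'white' index at z, 'red' line; returns direction (deg) and angle at mid radius"""
    n,half=900,90;k=n/2/half; im=rect(p,s,z,n=n).astype(np.float32)
    g=cv2.cvtColor(im,cv2.COLOR_RGB2GRAY) if kind=="white" else im[...,0]-im[...,1:].max(2)
    a=np.radians(np.arange(cen-span,cen+span,.25)); P=[]
    for r in np.arange(r0,r1,1.):
        x,y=r*np.cos(a),r*np.sin(a)
        v=cv2.remap(g,np.float32(n/2-y*k)[None],np.float32(n/2-x*k)[None],1)[0]
        w=np.clip(v-v.min()-.5*np.ptp(v),0,None); t=(w*a).sum()/w.sum(); P.append((r*np.cos(t),r*np.sin(t)))
    P=np.array(P);return P
def compare(p,s,cen_i,cen_r,span=14):
    I=line(p,s,223,20,38,cen_i,span,"white");R=line(p,s,211,48,64,cen_r,span,"red")
    f=lambda P:np.degrees(np.arctan2(*np.polyfit(range(len(P)),P,1)[0][::-1]))
    m=lambda P:np.degrees(np.arctan2(P[:,1].mean(),P[:,0].mean()))
    return "idx dir %.1f pos %.1f | red dir %.1f pos %.1f"%(f(I),m(I),f(R),m(R))
E
python3 - <<'E'
from h import *
a=viewer.grab_frame("top");b=viewer.grab_frame("scene")
s=env.state();print(s["ee_pos"],s["ee_rot"],s["force"],pose("left",27,20))
for p in(a,b): print(compare(p,"left",-26,-29.5,12))
print((pose("left",42,20)-pose("left",27,20))/120)
E
```

```text
[602.18511561 196.01485777 234.55841821] [-1.79989808e+02 -4.46310576e-02  2.72068939e+01] [ 0.69676281  3.62310102 -0.22542089] [600.98850317 196.91167447]
idx dir -31.9 pos -25.4 | red dir -33.3 pos -29.4
idx dir -25.1 pos -26.1 | red dir -28.6 pos -29.4
[-0.09500136  0.06141243]
```

>>> {"fn": "apply_moves", "kwargs": {"delta_pos": [[0.008,-0.005,0],[0.015,-0.012,0],[0.015,-0.012,0],[0.015,-0.012,0]], "rot": [[0,0,-0.015],[0,0,-0.029],[0,0,-0.029],[0,0,-0.029]], "hand": [0,0,0,0]}}

```text
time_s: 6.8
ee_pos: [604.2, 194.2, 234.5]
ee_rot: [180.0, -0.0, 24.6]
force: [0.3, 4.6, 0.9]
gripper_width: 0.1
gripper_force: 1.6
```

```bash
python3 - <<'E'
from h import *
a=viewer.grab_frame("top");b=viewer.grab_frame("scene")
s=env.state();print(s["ee_pos"],s["ee_rot"],s["force"])
for p in(a,b): print(compare(p,"left",-28,-29.5,12))
E
```

```text
[604.07180866 194.11371326 234.48203292] [ 1.79977798e+02 -1.06376118e-02  2.46326129e+01] [1.33843077 4.10278369 0.83558499]
idx dir -33.5 pos -28.6 | red dir -32.3 pos -29.4
idx dir -27.5 pos -28.6 | red dir -29.3 pos -29.6
```

>>> {"fn": "apply_moves", "kwargs": {"delta_pos": [[-0.035,0.075,0],[-0.07,0.15,0],[-0.07,0.15,0.1],[-0.07,0.15,0.6],[-0.07,0.15,0.6],[-0.3,0,0.6],[-0.5,-0.3,0.6],[-0.5,-0.7,0.6],[-0.5,-0.7,0.6]], "rot": [[0,0,0],[0,0,0],[0,0,0],[0,0,0],[0,0,0.1],[0,0,0.2],[0,0,0.3],[0,0,0.4],[0,0,0.4]], "hand": [0,0,0,0,0,0,0,0,0]}}

```text
time_s: 7.65
ee_pos: [541.8, 106.4, 307.0]
ee_rot: [179.9, 0.2, 59.2]
force: [0.6, -0.3, 0.1]
gripper_width: 0.3
gripper_force: 0.0
```

>>> {"fn": "apply_moves", "kwargs": {"delta_pos": [[-0.2,-0.4,0],[-0.4,-0.7,0],[-0.53,-0.97,0],[-0.53,-0.97,0],[-0.53,-0.97,0],[-0.53,-0.97,0]], "rot": [[0,0,0.08],[0,0,0.16],[0,0,0.24],[0,0,0.32],[0,0,0.4],[0,0,0.473]], "hand": [0,0,0,0,0,0]}}

```text
time_s: 8.15
ee_pos: [479.1, -7.2, 306.6]
ee_rot: [-180.0, 0.1, 99.9]
force: [-0.7, -0.4, -0.7]
gripper_width: 0.4
gripper_force: 0.0
```

```bash
cat >> h.py <<'E'
def centre(p,s,z=223,R=42):
    """offset of the dark disc's centre from HUB, by circle fit to its edge"""
    from scipy.optimize import least_squares
    n,half=900,90;k=n/2/half; g=cv2.GaussianBlur(cv2.cvtColor(rect(p,s,z,n=n),cv2.COLOR_RGB2GRAY),(0,0),4).astype(np.float32)
    rr=np.arange(34,51,.25);P=[]
    for t in np.radians(np.arange(0,360,3)):
        x,y=rr*np.cos(t),rr*np.sin(t); v=cv2.remap(g,np.float32(n/2-y*k)[None],np.float32(n/2-x*k)[None],1)[0]
        d=np.gradient(v); i=d.argmax()
        if d[i]>2: P.append((x[i],y[i]))
    P=np.array(P); f=least_squares(lambda q:np.hypot(*(P-q[:2]).T)-q[2],[0,0,R],loss="soft_l1",f_scale=.7); return f.x,len(P)
E
python3 - <<'E'
from h import *
s=env.state();print(s["ee_pos"],s["ee_rot"],s["force"])
A=[viewer.grab_frame("top"),viewer.grab_frame("scene")]
sheet(*A,"pics/d4.png")
for p in A:
  for s,i,r in(("left",-28.5,-29.5),("right",41,12.5)):
    print(s,centre(p,s),compare(p,s,i,r,12),ang(p,s)["bar"])
E
```

```text
[479.08885017  -7.16587479 306.57825534] [-1.79953973e+02  7.29079589e-02  9.98830025e+01] [-0.7306472  -0.37967502 -0.71036473]
left (array([ 4.92493821, -4.19981863, 41.04506909]), 100) idx dir -32.4 pos -27.7 | red dir -36.1 pos -29.4 26.310775368307972
right (array([-1.25796948,  2.52261751, 42.13156989]), 65) idx dir 23.1 pos 43.0 | red dir 14.4 pos 13.7 -79.22249507035944
left (array([ 8.2411521 , -3.65109714, 42.81588037]), 77) idx dir -26.8 pos -28.6 | red dir -30.3 pos -29.5 31.269908443968966
right (array([ 2.87846361,  1.66264052, 43.99770936]), 91) idx dir 40.2 pos 44.1 | red dir 11.7 pos 14.2 -80.49873488255774
```

View pics/d4.png

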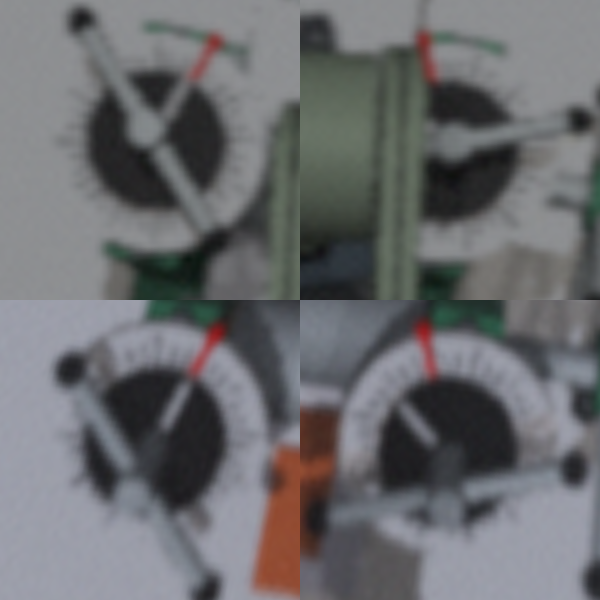

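```bash
cat >> h.py <<'E'
HUB=dict(left=np.array([573.6,154.5]),right=np.array([527.1,-101.8]))
E
python3 - <<'E'
from h import *
A=[viewer.grab_frame("top"),viewer.grab_frame("scene")]
for p in A:
  for s,i,r in(("left",-30,-30),("right",40,12.5)):
    print(s,centre(p,s),compare(p,s,i,r,12),ang(p,s)["bar"])
print(pose("right",100,40))
E
```

```text
left (array([-1.16265663, -1.43751695, 41.15830602]), 100) idx dir -29.3 pos -29.6 | red dir -28.6 pos -30.5 30.718090183594175
right (array([-0.88011456,  1.63632891, 42.14110593]), 65) idx dir 34.9 pos 43.5 | red dir 16.8 pos 12.5 -79.04379975652965
left (array([ 3.36834049, -1.10399063, 43.35309733]), 91) idx dir -27.5 pos -29.4 | red dir -29.5 pos -30.3 31.479422340294356
right (array([ 3.44764438,  0.29786939, 43.88216694]), 91) idx dir 39.5 pos 42.0 | red dir 11.8 pos 12.9 -80.19270656854302
[479.37257735 -61.47515496]
```

>>> {"fn": "apply_moves", "kwargs": {"delta_pos": [[0,-0.3,0],[0,-0.452,-0.1],[0,-0.452,-0.4],[0,-0.452,-0.605],[0,-0.452,-0.605],[0,-0.452,-0.605],[0.05,-0.443,-0.605],[0.1,-0.434,-0.605],[0.14,-0.427,-0.605],[0.14,-0.427,-0.605]], "rot": [[0,0,0],[0,0,0],[0,0,0],[0,0,0],[0,0,0],[0,0,0],[0,0,0],[0,0,0],[0,0,0],[0,0,0]], "hand": [0,0,0,0,0,0,0,0,0,0]}}

```text
time_s: 9.58
ee_pos: [499.2, -57.1, 234.9]
ee_rot: [179.8, 0.0, 99.7]
force: [0.9, 1.0, -1.1]
gripper_width: 0.6
gripper_force: 0.0
```

```bash
python3 - <<'E'
from h import *
s=env.state();print(s["ee_pos"],s["ee_rot"],s["force"])
arc("right",s["ee_pos"][:2],s["ee_rot"][2],[99,96,93,90,87,84,81,78,76,76],19.5)
E
```

```text
[499.18408488 -57.13554474 234.94195592] [1.79815385e+02 4.83036620e-02 9.96914174e+01] [ 0.87391384  0.95072905 -1.08200517]
[[np.float64(0.01), np.float64(-0.003), 0], [np.float64(0.029), np.float64(0.009), 0], [np.float64(0.049), np.float64(0.019), 0], [np.float64(0.07), np.float64(0.028), 0], [np.float64(0.091), np.float64(0.036), 0], [np.float64(0.113), np.float64(0.043), 0], [np.float64(0.135), np.float64(0.048), 0], [np.float64(0.157), np.float64(0.053), 0], [np.float64(0.172), np.float64(0.055), 0], [np.float64(0.172), np.float64(0.055), 0]]
[[0, 0, np.float64(-0.008)], [0, 0, np.float64(-0.043)], [0, 0, np.float64(-0.078)], [0, 0, np.float64(-0.113)], [0, 0, np.float64(-0.148)], [0, 0, np.float64(-0.183)], [0, 0, np.float64(-0.217)], [0, 0, np.float64(-0.252)], [0, 0, np.float64(-0.276)], [0, 0, np.float64(-0.276)]]
```

>>> {"fn": "apply_moves", "kwargs": {"delta_pos": [[0.01,-0.003,0],[0.029,0.009,0],[0.049,0.019,0],[0.07,0.028,0],[0.091,0.036,0],[0.113,0.043,0],[0.135,0.048,0],[0.157,0.053,0],[0.172,0.055,0],[0.172,0.055,0]], "rot": [[0,0,-0.008],[0,0,-0.043],[0,0,-0.078],[0,0,-0.113],[0,0,-0.148],[0,0,-0.183],[0,0,-0.217],[0,0,-0.252],[0,0,-0.276],[0,0,-0.276]], "hand": [0,0,0,0,0,0,0,0,0,0]}}

```text
time_s: 10.42
ee_pos: [517.1, -50.3, 234.0]
ee_rot: [-179.9, -0.0, 75.9]
force: [-2.9, 1.4, 2.1]
gripper_width: 0.5
gripper_force: 1.5
```

```bash
python3 - <<'E'
from h import *
s=env.state();print(s["ee_pos"],s["ee_rot"],s["force"])
A=[viewer.grab_frame("top"),viewer.grab_frame("scene")]
for p in A:
    print(compare(p,"right",18,12.7,14),ang(p,"right")["bar"])
print(pose("right",76,19.5))
arc("right",pose("right",76,19.5),76,[75,74,73,72,71],19.5)
im=np.hstack([rect(p,"right",217,n=390) for p in A]);cv2.imwrite("pics/d5.png",im[:,:,::-1])
E
```

```text
[517.07852883 -50.26197278 233.98415733] [-1.79891894e+02 -2.53667393e-02  7.58931191e+01] [-2.86580967  1.44615225  2.13077656]
idx dir 12.2 pos 9.0 | red dir -18.8 pos 10.3 -14.919608631981387
idx dir 20.3 pos 22.4 | red dir 11.4 pos 13.0 81.0981670514349
[519.79148433 -50.50832817]
[[np.float64(0.007), np.float64(0.001), 0], [np.float64(0.015), np.float64(0.002), 0], [np.float64(0.022), np.float64(0.003), 0], [np.float64(0.03), np.float64(0.003), 0], [np.float64(0.037), np.float64(0.004), 0]]
[[0, 0, np.float64(-0.012)], [0, 0, np.float64(-0.023)], [0, 0, np.float64(-0.035)], [0, 0, np.float64(-0.047)], [0, 0, np.float64(-0.058)]]
```

View pics/d5.png

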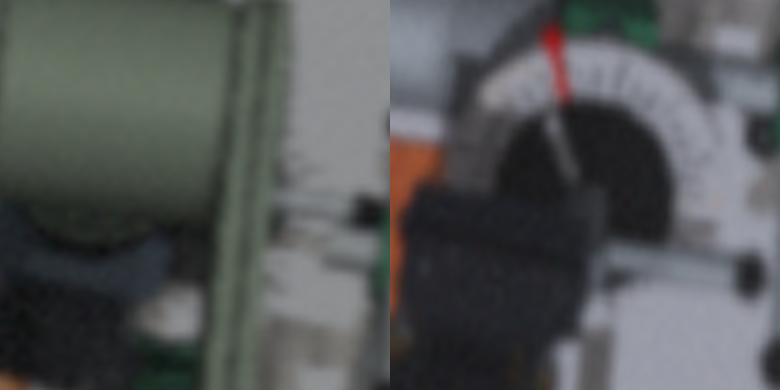

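>>> {"fn": "apply_moves", "kwargs": {"delta_pos": [[0.007,0.001,0],[0.015,0.002,0],[0.022,0.003,0],[0.03,0.003,0],[0.037,0.004,0],[0.044,0.004,0],[0.044,0.004,0],[0.044,0.004,0]], "rot": [[0,0,-0.012],[0,0,-0.023],[0,0,-0.035],[0,0,-0.047],[0,0,-0.058],[0,0,-0.07],[0,0,-0.07],[0,0,-0.07]], "hand": [0,0,0,0,0,0,0,0]}}

```text
time_s: 11.28
ee_pos: [523.4, -50.4, 233.7]
ee_rot: [180.0, 0.0, 69.9]
force: [-1.8, 2.6, 0.5]
gripper_width: 0.2
gripper_force: 1.3
```

```bash
python3 - <<'E'
from h import *
s=env.state();print(s["ee_pos"],s["ee_rot"],s["force"])
for i in range(2):
  p=viewer.grab_frame("scene"); print(compare(p,"right",15,12.7,12))
E
```

```text
[523.35228208 -50.40396154 233.65333671] [1.79971962e+02 8.49575224e-03 6.99187646e+01] [-1.80201287  2.55714315  0.46982449]
idx dir 13.5 pos 15.3 | red dir 11.9 pos 13.1
idx dir 14.7 pos 15.1 | red dir 11.9 pos 13.1
```

>>> {"fn": "apply_moves", "kwargs": {"delta_pos": [[0.005,0,0],[0.009,0.0,0],[0.009,0.0,0]], "rot": [[0,0,-0.007],[0,0,-0.014],[0,0,-0.014]], "hand": [0,0,0]}}

```text
time_s: 11.63
ee_pos: [524.1, -50.3, 233.7]
ee_rot: [-180.0, 0.0, 68.7]
force: [-2.2, 2.3, 1.1]
gripper_width: 0.7
gripper_force: 1.6
```

```bash
python3 - <<'E'
from h import *
s=env.state();print(s["ee_pos"],s["ee_rot"],s["force"])
for i in range(2):
  p=viewer.grab_frame("scene"); print(compare(p,"right",14,12.7,12))
E
```

```text
[524.06401671 -50.31825566 233.66194983] [-1.79983941e+02  1.01468558e-02  6.86793285e+01] [-2.20040429  2.2736545   1.08833152]
idx dir 12.9 pos 14.3 | red dir 12.0 pos 13.0
idx dir 12.3 pos 14.3 | red dir 11.5 pos 13.0
```

>>> {"fn": "apply_moves", "kwargs": {"delta_pos": [[-0.08,0.025,0],[-0.16,0.05,0],[-0.16,0.05,0.1],[-0.16,0.05,0.6],[-0.16,0.05,0.6],[-0.5,0.2,0.6],[-0.9,0.4,0.6],[-0.9,0.4,0.6]], "rot": [[0,0,0],[0,0,0],[0,0,0],[0,0,0],[0,0,0],[0,0,0],[0,0,0],[0,0,0]], "hand": [0,0,0,0,0,0,0,0]}}

```text
time_s: 12.4
ee_pos: [411.8, -1.3, 306.3]
ee_rot: [-180.0, 0.0, 68.7]
force: [-2.2, 0.9, -0.4]
gripper_width: 0.4
gripper_force: 0.0
```

>>> {"fn": "apply_moves", "kwargs": {"delta_pos": [[-0.3,0.3,0],[-0.6,0.5,0],[-0.6,0.5,0],[-0.6,0.5,0]], "rot": [[0,0,0],[0,0,0],[0,0,0],[0,0,0]], "hand": [0,0,0,0]}}

```text
time_s: 12.73
ee_pos: [342.0, 58.4, 306.3]
ee_rot: [179.9, -0.0, 68.9]
force: [1.1, 0.1, -0.6]
gripper_width: 0.6
gripper_force: 0.0
```

```bash
python3 - <<'E'
from h import *
s=env.state();print(s["ee_pos"],s["ee_rot"],s["force"])
S={"top":[],"scene":[]}
A=[viewer.grab_frame("top"),viewer.grab_frame("scene")]
sheet(*A,"pics/d6.png")
for p in A+[viewer.grab_frame("top"),viewer.grab_frame("scene")]:
  for s,i in(("left",-30),("right",12.7)): print(s,compare(p,s,i,i,12),ang(p,s)["bar"],[round(x,1) for x in centre(p,s)[0]])
E
```

```text
[342.00415121  58.42675518 306.25652148] [ 1.79864810e+02 -4.07673612e-02  6.88956636e+01] [ 1.13807642  0.05420469 -0.58540618]
left idx dir -29.1 pos -29.5 | red dir -28.7 pos -30.5 30.60255699264694 [np.float64(-1.1), np.float64(-1.2), np.float64(41.3)]
right idx dir 13.5 pos 12.8 | red dir 16.9 pos 12.0 73.24941003768467 [np.float64(-1.2), np.float64(-0.2), np.float64(41.3)]
left idx dir -27.9 pos -29.4 | red dir -29.8 pos -30.3 31.39565811823635 [np.float64(3.7), np.float64(-1.3), np.float64(43.4)]
right idx dir 12.8 pos 14.3 | red dir 11.8 pos 13.0 73.25178921305167 [np.float64(4.2), np.float64(0.8), np.float64(43.1)]
left idx dir -28.7 pos -29.7 | red dir -28.9 pos -30.5 30.636737478771295 [np.float64(-1.3), np.float64(-1.3), np.float64(41.3)]
right idx dir 14.4 pos 12.9 | red dir 16.8 pos 12.0 73.2591020913531 [np.float64(-1.2), np.float64(-0.3), np.float64(41.2)]
left idx dir -28.1 pos -29.5 | red dir -29.8 pos -30.3 31.415462589988646 [np.float64(3.4), np.float64(-1.1), np.float64(43.4)]
right idx dir 12.8 pos 14.3 | red dir 11.7 pos 12.9 73.27493431812564 [np.float64(3.7), np.float64(0.4), np.float64(43.3)]
```

View pics/d6.png

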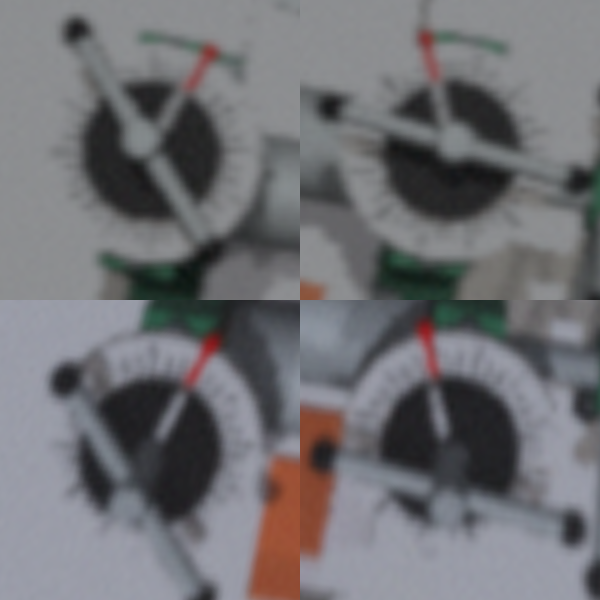

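>>> {"fn": "apply_moves", "kwargs": {"delta_pos": [[0.3,0.2,0],[0.6,0.4,0],[0.9,0.6,0],[0.95,0.65,0],[0.95,0.65,0]], "rot": [[0,0,-0.07],[0,0,-0.14],[0,0,-0.21],[0,0,-0.28],[0,0,-0.35]], "hand": [0,0,0,0,0]}}

```text
time_s: 13.75
ee_pos: [461.0, 137.7, 304.5]
ee_rot: [-180.0, 0.0, 38.4]
force: [-0.4, -0.1, -0.3]
gripper_width: 0.4
gripper_force: 0.0
```

>>> {"fn": "apply_moves", "kwargs": {"delta_pos": [[0.3,0.2,0],[0.6,0.4,0],[0.9,0.6,0],[0.95,0.63,0],[0.95,0.63,0]], "rot": [[0,0,-0.07],[0,0,-0.14],[0,0,-0.179],[0,0,-0.179],[0,0,-0.179]], "hand": [0,0,0,0,0]}}

```text
time_s: 14.17
ee_pos: [574.5, 212.9, 303.5]
ee_rot: [-180.0, 0.1, 23.3]
force: [-0.1, -0.3, -0.3]
gripper_width: 0.5
gripper_force: 0.0
```

```bash
python3 - <<'E'
from h import *
s=env.state();print(s["ee_pos"],s["ee_rot"])
print((np.array([596.8,211.8,234.5])-s["ee_pos"])/120)
E
```

```text
[574.50364654 212.92318979 303.50900495] [-1.79987621e+02  9.73772730e-02  2.33141418e+01]
[ 0.18580295 -0.00935991 -0.57507504]
```

>>> {"fn": "apply_moves", "kwargs": {"delta_pos": [[0.186,-0.01,0],[0.186,-0.01,-0.2],[0.186,-0.01,-0.45],[0.186,-0.01,-0.575],[0.186,-0.01,-0.575],[0.186,-0.01,-0.575]], "rot": [[0,0,0],[0,0,0],[0,0,0],[0,0,0],[0,0,0],[0,0,0]], "hand": [0,0,0,0,0,0]}}

```text
time_s: 14.67
ee_pos: [593.6, 209.5, 236.8]
ee_rot: [180.0, 0.1, 23.2]
force: [0.4, 0.2, 0.7]
gripper_width: 0.5
gripper_force: 0.0
```

```bash
python3 - <<'E'
from h import *
s=env.state();print(s["ee_pos"],s["ee_rot"],s["force"])
print((np.array([604.9,193.5,234.5])-s["ee_pos"])/120)
E
```

```text
[593.64295405 209.46211206 236.75394253] [1.79995212e+02 9.03322162e-02 2.32373073e+01] [0.37327099 0.15716298 0.72184472]
[ 0.09380872 -0.1330176  -0.01878285]
```

>>> {"fn": "apply_moves", "kwargs": {"delta_pos": [[0.02,-0.04,0],[0.04,-0.08,0],[0.055,-0.12,0],[0.055,-0.12,0],[0.055,-0.12,0],[0.055,-0.12,0]], "rot": [[0,0,0],[0,0,0],[0,0,0],[0,0,0],[0,0,0],[0,0,0]], "hand": [0,0,0,0,0,0]}}

```text
time_s: 15.17
ee_pos: [601.2, 195.6, 237.1]
ee_rot: [-180.0, -0.0, 23.2]
force: [0.4, -0.1, -0.3]
gripper_width: 0.6
gripper_force: 0.0
```

```bash
python3 - <<'E'
from h import *
p=viewer.grab_frame("scene"); print(compare(p,"left",-30,-30,12))
s=env.state();print(s["ee_pos"],s["ee_rot"],s["force"])
print((np.array([604.9,193.5,234.5])-s["ee_pos"])/120)
E
```

```text
idx dir -28.6 pos -29.7 | red dir -31.2 pos -30.2
[601.1054478  195.71956991 236.95563149] [-1.79998738e+02 -1.46115703e-02  2.32452019e+01] [-0.39931699 -0.22682374  0.31575404]
[ 0.03162127 -0.01849642 -0.0204636 ]
```

>>> {"fn": "apply_moves", "kwargs": {"delta_pos": [[0.01,-0.006,0],[0.02,-0.012,0],[0.031,-0.019,0],[0.031,-0.019,0],[0.031,-0.019,0]], "rot": [[0,0,0],[0,0,0],[0,0,0],[0,0,0],[0,0,0]], "hand": [0,0,0,0,0]}}

```text
time_s: 15.63
ee_pos: [604.1, 193.8, 236.7]
ee_rot: [-179.9, 0.1, 23.3]
force: [-2.8, 1.7, 1.1]
gripper_width: 0.7
gripper_force: 1.5
```

```bash
python3 - <<'E'
from h import *
for n in("scene","top"):
  p=viewer.grab_frame(n); print(compare(p,"left",-30,-30,12))
s=env.state();print(s["ee_pos"],s["ee_rot"],s["force"])
E
```

```text
idx dir -27.3 pos -30.1 | red dir -27.8 pos -30.1
idx dir -29.7 pos -29.8 | red dir -33.4 pos -30.8
[604.2107908  193.75496384 236.66406275] [-1.79955402e+02  6.07365547e-02  2.32602424e+01] [-2.93574794  1.85959804  1.05272477]
```

>>> {"fn": "apply_moves", "kwargs": {"delta_pos": [[0.002,-0.003,0],[0.004,-0.006,0],[0.004,-0.006,0]], "rot": [[0,0,0],[0,0,0],[0,0,0]], "hand": [0,0,0]}}

```text
time_s: 15.98
ee_pos: [605.0, 192.7, 236.7]
ee_rot: [-180.0, 0.0, 23.3]
force: [-3.9, 0.4, 0.4]
gripper_width: 0.7
gripper_force: 1.5
```

>>> {"fn": "apply_moves", "kwargs": {"delta_pos": [[-0.035,0.075,0],[-0.07,0.15,0],[-0.07,0.15,0.1],[-0.07,0.15,0.6],[-0.07,0.15,0.6],[-0.3,0,0.6],[-0.6,-0.3,0.6],[-0.9,-0.5,0.6],[-0.9,-0.5,0.6]], "rot": [[0,0,0],[0,0,0],[0,0,0],[0,0,0],[0,0,0],[0,0,0],[0,0,0],[0,0,0],[0,0,0]], "hand": [0,0,0,0,0,0,0,0,0]}}

```text
time_s: 16.73
ee_pos: [493.1, 130.4, 309.4]
ee_rot: [179.9, 0.1, 23.2]
force: [0.2, -0.1, 0.4]
gripper_width: 0.5
gripper_force: 0.0
```

>>> {"fn": "apply_moves", "kwargs": {"delta_pos": [[-0.3,-0.2,0],[-0.6,-0.4,0],[-0.95,-0.6,0],[-0.95,-0.6,0],[-0.95,-0.6,0],[-0.95,-0.6,0]], "rot": [[0,0,0],[0,0,0],[0,0,0],[0,0,0],[0,0,0],[0,0,0]], "hand": [0,0,0,0,0,0]}}

```text
time_s: 17.23
ee_pos: [384.4, 61.1, 309.6]
ee_rot: [179.9, -0.2, 23.2]
force: [1.9, 0.1, -1.1]
gripper_width: 0.3
gripper_force: 0.0
```

```bash
python3 - <<'E'
from h import *
s=env.state();print(s["ee_pos"],s["force"])
for n in("top","scene")*2:
  p=viewer.grab_frame(n)
  for s,i in(("left",-30),("right",12.7)): print(s,compare(p,s,i,i,12),ang(p,s)["bar"])
for k in("solvent_bottle","brush_jar","ink_can","ink_knife"):
  print(k,[ray(p,r["position"],82 if "knife" in k else 0) for r in spotter.landmark_of(p,k)[:1]])
E
```

```text
[384.35677184  61.12090912 309.5600664 ] [ 1.85473887  0.13205476 -1.09070028]
left idx dir -30.6 pos -31.2 | red dir -28.9 pos -30.5 28.696928936389515
right idx dir 14.0 pos 12.9 | red dir 16.5 pos 12.0 73.27652325647459
left idx dir -29.0 pos -31.2 | red dir -30.0 pos -30.3 29.595819444864265
right idx dir 12.8 pos 14.3 | red dir 11.7 pos 12.9 73.25804697749601
left idx dir -31.2 pos -31.2 | red dir -28.6 pos -30.5 28.691995835685233
right idx dir 13.7 pos 12.8 | red dir 16.4 pos 12.0 73.25186396179565
left idx dir -29.5 pos -31.2 | red dir -29.7 pos -30.3 29.714549564142068
right idx dir 13.2 pos 14.3 | red dir 11.8 pos 12.9 73.23292228737549
solvent_bottle [array([457.78432909, 369.50173771,   0.        ])]
brush_jar [array([640.68535876, 426.49690705,   0.        ])]
ink_can [array([ 451.58290543, -423.31421397,    0.        ])]
ink_knife [array([695.38038739,   9.78141386,  82.        ])]
```

```bash
python3 -c "
from workcell import env
print(env.job_done())"
```

```text
the job is handed in; nothing more can be done
None
```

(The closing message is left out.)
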